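Shim the rocking balancing stand

ROBOT

A 7-joint arm with a two-finger parallel gripper is mounted at the origin on the work surface. World frame = base frame: x ahead of the robot, y to its left, z up, the work surface at z = 0. Lengths are in m, angles in rad, forces in N, time in s.
With the tool pointing down it reaches from about 0.35 to 0.9 m from the base axis. Payload 8.1 kg.
Tool frame: the origin (TCP) lies at the centre of the arm's flange, where the gripper is bolted on; the fingertips stand 178 mm ahead of it and the grasp point (between the pads) lies 159 mm ahead of it; z points along the fingers, y is the direction in which the jaws open and shut (so a half turn about z gives the same grasp; the last joint's range is limited). The gripper opens to 92 mm and grips with 3 to 60 N. Pads are 19 mm wide; open, the fingers measure 130 mm over their backs; the gripper's body (75 mm by 190 mm) begins 47 mm behind the grasp point.
Start: joints at [-0.103, 0.434, 0.025, 1.573, -0.012, 1.134, -0.075], TCP at [0.625, -0, 0.405] pointing down, gripper open.
Joint ranges: [-2.62, 2.62], [-0.44, 2.09], [-1.27, 1.32], [0.08, 2.57], [-1.32, 4.46], [0.12, 2], [-2.74, 2.74]. Speed limits (rad/s): [2.22, 2.22, 3.01, 3.01, 3.14, 3.14, 3.14].

INTERFACE

Orientations are given as a rotation vector (axis times angle).
In Python, from cell import arm, get_image, camera_model gives the robot as it stands. The module is installed in compiled form; this text tells all that it offers.
- The arm moves only by the shell command python3 -m pendant 'ROWS' [FORCE]. ROWS is JSON, a list that holds one entry, the list of rows, each a list of 7 numbers: the shift along the tool's x, y, z in mm, then the turn, a rotation vector about the tool's x, y, z in rad, then the closure, from -1 (fully open) to 1 (shut). In form: [[[x, y, z, rx, ry, rz, hand], ...]]. A call has 1 to 20 rows; each row is the pose to reach, as a shift and turn from the pose commanded when the call began, along the tool's axes at that moment; what a row does not reach only later rows make up. A row lasts 1/8 s, in which the tool goes at most 62.5 mm and 10.7 degrees, less where a joint would pass 70% of its speed; a pose out of reach is approached as far as the arm can. A call with a gripper value outside its range is refused whole. The fingers move at their own pace and stop on an object; FORCE is the grip in N (left out, the last holds). Time passes only in rows, so rows that repeat a pose let the fingers close. It gives the time, the measured TCP pose, the force and the opening at its end, in the units of the state.
- arm.observe(): the state, without advancing time (a new reading comes with each control period).
- get_image(name): name is "scene" or "side" or "wrist"; returns the picture (384x512x3 uint8, red, green, blue); there is no depth.
- camera_model(name): a dict with "fx", "fy", "cx", "cy" (pixels), "k1" (the pictures are not rectified: a ray, as slopes to the right and down, at radius r is drawn at 1 + k1 r^2 times it, then the intrinsics apply), "position" and "orientation" of the camera in the world; the wrist camera has in their place "T_tool_cam" (4x4, takes a point from camera to tool coordinates, whose origin is the TCP and whose axes are the flange's). Camera axes: x right, y down, z forward; pixel columns grow to the right and rows downward; lengths in m; the calibration is good to about 2 mm. A picture is of the moment at which its call begins: read the wrist's pose just before it. camera_model takes no time and is no camera call.
- arm.sign_off(): hands the job in, once; it reports no verdict.
The state is a dict: "clock": time; "joints": joint angles; "dq": joint speeds; "joint_efforts": joint torques, N m; "position": TCP position; "ee_rot": TCP orientation; "force": force on the tool from outside, world axes, zero at the start; "ft_torque": the same for the moment, N m; "width": opening from 0.0 (shut) to 1.0 (fully open).
Only numpy, scipy, OpenCV 4.12 (cv2) and the standard library are available. Lean on these libraries where they do the work, as an engineer would, in place of code of your own. Each camera call takes 0.05 s, during which the arm holds its last target.

TASK

The yellow rotor balancing stand rocks, because its red-tipped foot is too short. Push the orange wedge along the bench, thin edge first, under that foot until the deck is level and no longer rocks, then prove it by pressing down on the blue pad at the opposite corner. Only push and press with the fingers: do not pick the wedge up, leave the other things on the bench where they are, and finish clear of everything.

Things in the scene. Friction and masses are not known exactly. Their poses are not given: they have to be found in the camera images.
- stand: Rotor balancing stand; cannot slide. Origin on the bench (z = 0) under its middle. Black good feet at (85, -65) and (-85, 65) mm never move; on them a yellow deck, 200 x 160 x 16 mm (x, y, z), with motor and rotor (119 mm high), rocks about their diagonal. Red short foot at (85, 65) (red dot on the deck above it), fourth foot at (-85, -65). Level, the deck's underside is 36 mm and its top 52 mm above the bench.
- deck (a joint): Rocking angle of the deck in rad: 0 = level (it cannot go beyond), about 0.072 = sagged onto the short foot. It always sags back by its own weight (4 to 6 N on the short foot), unless something under that foot carries it.
- short_foot (a point): Lowest point of the red, ball-shaped (radius 15 mm) short foot, which is part of the deck. 8 mm above the bench when the deck is level, about 1 mm above it when sagged.
- wedge: Loose orange plastic wedge, 90 g, 50 mm wide (its x), 100 mm long (its y), flat underside on the bench. Origin at the centre of its underside. Thin edge, 1.5 mm thick, at y = -50 mm, square heel, 20 mm high, at y = +50 mm; the top slopes evenly between. Starts with the thin edge pointing roughly at the short foot.
- heel (a point): Middle of the wedge's upright heel face, 10 mm above the bench; push here. The deck is level when the foot is 34 mm in from the thin edge, so 66 mm ahead of this face. Pushing takes roughly 5 to 12 N while the foot climbs, then the resistance rises steeply. Left alone the wedge stays where it is.
- pad: Blue round press pad, diameter 32 mm, 6 mm thick, on top of the deck, springy (gives 4 mm at 5 N, then is solid), at the corner opposite the short foot (-80, -60 mm in the stand's frame). Origin at the centre of its underside; its top is 58 mm above the bench when the deck is level.
- screwdriver: Loose screwdriver lying beside the stand, on the far side from the wedge; leave it alone.
- test_weight: Loose brass knobbed weight, diameter 40 mm, 50 mm high; origin under its centre; leave it alone.
- jar: Loose clear jar with black cap, diameter 52 mm, 65 mm high; origin under its centre; leave it alone.
- tray: Black tray of balance weights, 110 x 200 x 35 mm, fixed to the bench behind the stand.
Not all that is in view belongs to the job. Of the things like the wedge, leave any that is turquoise; of the rest the smaller one is meant.

How it is judged:
By the outcome, as a careful person would: the job done as asked, in the order asked, and still so for the second after the job is handed in, with the robot touching nothing.
It also fails if it takes over 48 s, if anything falls off the work surface, if the arm or the gripper's body presses on something with over 40 N, if the wrist force passes 120 N, or if a joint passes its speed limit or range.

## Working session

There is one attempt and no reset: what is moved stays moved. The work goes in short steps, Python scripts to look and compute and a shell command to move; the robot and the scene stay as the last step left them, time stands still between calls to the robot, and variables do not carry over. Pictures are saved under pics/ and viewed, and the job is handed in when it is done.

```bash
mkdir -p pics
cat > h.py <<'E'
import numpy as np, cv2
from cell import arm, get_image, camera_model
from scipy.spatial.transform import Rotation as R
def save(name,fn):
    im=get_image(name); cv2.imwrite('pics/'+fn,im[:,:,::-1]); return im
def campose(name,st=None):
    m=camera_model(name)
    if name=='wrist':
        T=np.array(m['T_tool_cam']); Rt=R.from_rotvec(st['ee_rot']).as_matrix()
        return m,Rt@T[:3,:3],Rt@T[:3,3]+np.array(st['position'])
    o=np.array(m['orientation'])
    Rm=o if o.shape==(3,3) else (R.from_rotvec(o).as_matrix() if o.size==3 else R.from_quat(o).as_matrix())
    return m,Rm,np.array(m['position'])
def cast(name,uv,z,st=None):
    m,Rm,p=campose(name,st)
    K=np.array([[m['fx'],0,m['cx']],[0,m['fy'],m['cy']],[0,0,1.]])
    uv=np.array(uv,float).reshape(-1,1,2)
    n=cv2.undistortPoints(uv,K,np.array([m['k1'],0,0,0.])).reshape(-1,2)
    d=np.c_[n,np.ones(len(n))]@Rm.T
    return p+d*((z-p[2])/d[:,2])[:,None]
def proj(name,P,st=None):
    m,Rm,p=campose(name,st)
    K=np.array([[m['fx'],0,m['cx']],[0,m['fy'],m['cy']],[0,0,1.]])
    q=(np.array(P,float).reshape(-1,3)-p)@Rm
    return cv2.projectPoints(q,np.zeros(3),np.zeros(3),K,np.array([m['k1'],0,0,0.]))[0].reshape(-1,2)
E
python3 - <<'E'
from h import *
print(arm.observe())
for n in('scene','side','wrist'):
    print(n,camera_model(n)); save(n,n+'0.png')
E
```

```text
{'clock': 0.0, 'joints': array([-0.10261487,  0.43523127,  0.02497088,  1.57408561, -0.01158871,
        1.13399465, -0.07509777]), 'dq': array([ 2.98122553e-04,  6.74738952e-04,  2.57371668e-04, -7.69218221e-05,
        1.67209431e-04,  5.96379604e-05,  1.08471178e-03]), 'joint_efforts': array([ 3.89017032e-04, -6.67853522e+01,  9.84863900e-01, -3.14464223e+01,
       -6.05165795e-02,  4.27553023e-02,  1.12382318e-04]), 'position': array([ 6.24773404e-01, -2.30611238e-05,  4.03944026e-01]), 'ee_rot': array([-2.22078488e+00, -2.22068294e+00,  1.90881301e-03]), 'force': array([-0.7561711 , -0.23196596,  0.40911215]), 'ft_torque': array([-0.0109919 ,  0.02022048, -0.00370002]), 'width': 0.9958875519884789}
scene {'fx': 375.6332447729513, 'fy': 375.6332447729513, 'cx': 251.5413700751347, 'cy': 194.64438216763668, 'k1': -0.12608388684882, 'position': array([0.95411224, 0.35416188, 0.70466144]), 'orientation': array([-1.07596151, -2.49659118,  0.92998147])}
side {'fx': 440.3562082110355, 'fy': 440.3562082110355, 'cx': 264.423794581937, 'cy': 199.77884422217198, 'k1': -0.04101323332056641, 'position': array([0.35150844, 0.42789301, 0.68411696]), 'orientation': array([-0.69601349,  2.74179425, -0.96587741])}
wrist {'fx': 338.906659411795, 'fy': 338.906659411795, 'cx': 256.90710449818425, 'cy': 195.13364843373563, 'k1': -0.06770620226966596, 'T_tool_cam': array([[-6.53096171e-05, -9.58414528e-01, -2.85379727e-01,
         7.66802919e-02],
       [ 9.99999977e-01, -4.22107602e-06, -2.14675638e-04,
         7.26332652e-04],
       [ 2.04543641e-04, -2.85379734e-01,  9.58414506e-01,
         1.84929007e-02],
       [ 0.00000000e+00,  0.00000000e+00,  0.00000000e+00,
         1.00000000e+00]])}
```

View pics/scene0.png

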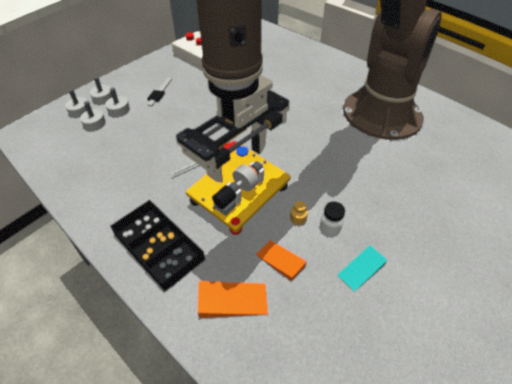

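View pics/side0.png

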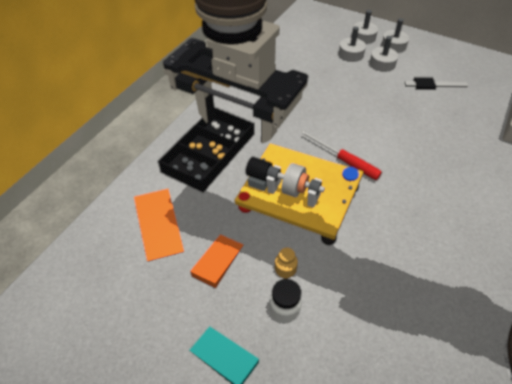

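View pics/wrist0.png

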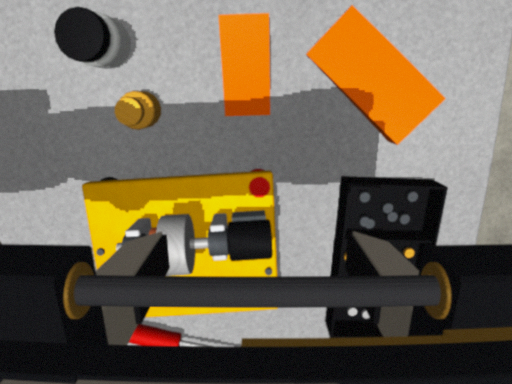

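Candidates: large orange (scene 232,298), small orange (282,259) and turquoise (362,268). The task rules out turquoise, and the smaller orange one is the one meant. I'll confirm that with an enlarged crop and measure.

Run:
```python
from h import *
st=arm.observe()
ims={n:cv2.imread(f'pics/{n}0.png') for n in('scene','side','wrist')}
c=[cv2.resize(ims['scene'][200:320,180:400],None,fx=3.4,fy=3.4,interpolation=cv2.INTER_CUBIC)]
cv2.imwrite('pics/crop_scene.png',c[0])
cv2.imwrite('pics/crop_wrist.png',cv2.resize(ims['wrist'][0:200,180:460],None,fx=2.8,fy=2.8,interpolation=cv2.INTER_CUBIC))
def comps(hsv,lo,hi,mn=25):
    m=cv2.inRange(hsv,lo,hi); out=[]
    for ct in cv2.findContours(m,cv2.RETR_EXTERNAL,cv2.CHAIN_APPROX_NONE)[0]:
        if cv2.contourArea(ct)>mn: out.append(ct)
    return out
for n,im in ims.items():
    hsv=cv2.cvtColor(im,cv2.COLOR_BGR2HSV)
    s=st if n=='wrist' else None
    for nm,lo,hi in(('orange',(6,180,120),(15,255,255)),('blue',(105,150,60),(125,255,255)),('red',(0,180,60),(3,255,255))):
        for ct in comps(hsv,lo,hi):
            M=cv2.moments(ct);cc=(M['m10']/M['m00'],M['m01']/M['m00'])
            ap=cv2.approxPolyDP(ct,4,True).reshape(-1,2)
            print(n,nm,cv2.contourArea(ct),np.round(cc,1),'z=.05',cast(n,[cc],.05,s).round(4)[0,:2], ap.tolist() if nm=='orange' else '')
            if nm=='orange': print(cast(n,ap,0.0,s).round(4)[:,:2].tolist(),'\n z10',cast(n,ap,0.02,s).round(4)[:,:2].tolist())
```

```text
scene orange 2084.0 [231.  298.9] z=.05 [0.7626 0.1122] [[199, 284], [200, 316], [266, 313], [263, 284]]
[[0.7704, 0.0219], [0.8157, 0.0757], [0.7218, 0.1652], [0.6791, 0.1181]] 
 z10 [[0.7756, 0.0313], [0.8197, 0.0836], [0.7284, 0.1706], [0.6869, 0.1248]]
scene orange 859.0 [281.3 259.5] z=.05 [0.6334 0.1249] [[270, 241], [257, 254], [292, 278], [305, 262]]
[[0.5898, 0.0576], [0.6346, 0.0596], [0.6275, 0.153], [0.5788, 0.1488]] 
 z10 [[0.6002, 0.066], [0.6437, 0.0679], [0.6368, 0.1587], [0.5894, 0.1547]]
scene orange 51.0 [235.  220.9] z=.05 [ 0.6288 -0.0113] [[237, 217], [232, 224], [239, 223]]
[[0.5926, -0.044], [0.615, -0.038], [0.6018, -0.0282]] 
 z10 [[0.6029, -0.0327], [0.6247, -0.0269], [0.6118, -0.0174]]
scene blue 62.5 [241.7 150.5] z=.05 [ 0.4589 -0.1582] 
scene red 26.0 [228.3 145.2] z=.05 [ 0.4682 -0.1977] 
scene red 27.0 [189.2  35.5] z=.05 [ 0.1353 -0.7565] 
side orange 1173.0 [216.4 259.9] z=.05 [0.5955 0.1292] [[222, 236], [192, 270], [212, 283], [241, 245]]
[[0.6331, 0.0568], [0.6415, 0.1437], [0.5968, 0.1484], [0.592, 0.057]] 
 z10 [[0.6248, 0.0676], [0.6331, 0.152
[... 2576 characters left out ...]
0.7934, 0.0324], [0.8336, 0.0766]] 
 z10 [[0.7181, 0.1628], [0.6759, 0.117], [0.7778, 0.027], [0.7808, 0.0303], [0.7767, 0.027], [0.7621, 0.0399], [0.7634, 0.0484], [0.7442, 0.0566], [0.7443, 0.0813], [0.7124, 0.0849], [0.6769, 0.116], [0.7106, 0.1543], [0.7193, 0.1592], [0.7269, 0.15], [0.7232, 0.1443], [0.7331, 0.1482], [0.7256, 0.1387], [0.7302, 0.1463], [0.7383, 0.1465], [0.7481, 0.1382], [0.7415, 0.1304], [0.7503, 0.1363], [0.7866, 0.1061], [0.7827, 0.103], [0.7866, 0.1061], [0.8093, 0.0876], [0.8077, 0.0824], [0.8106, 0.0855], [0.823, 0.0755], [0.7847, 0.0347], [0.8228, 0.0766]]
wrist red 734.0 [153.9 337.2] z=.05 [ 0.5007 -0.2023] 
wrist red 231.0 [259.  186.7] z=.05 [ 0.6273 -0.0143]
```

View pics/crop_scene.png

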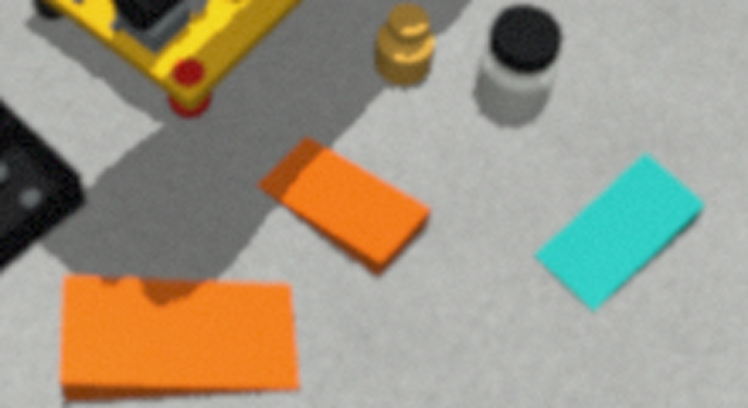

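View pics/crop_wrist.png

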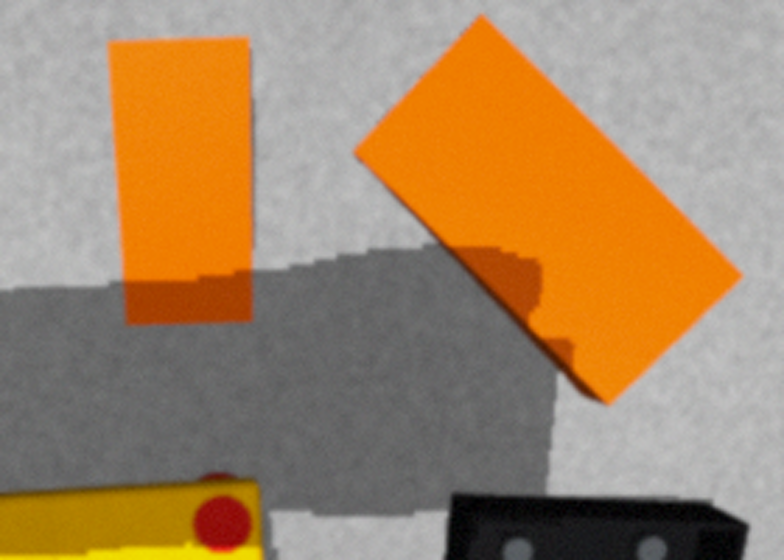

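Crop confirms it: the small orange wedge has its thin, shadowed edge (wrist 225–269,114) facing the red foot (259,172) and its heel at (220–270,14). Next I'll measure it precisely.

Run:
```python
from h import *
from scipy.optimize import least_squares
st=arm.observe()
ims={n:cv2.imread(f'pics/{n}0.png') for n in('scene','side','wrist')}
def tri(obs):
    A=np.zeros((3,3));b=np.zeros(3)
    for n,uv in obs:
        p0=cast(n,[uv],0,st)[0];p1=cast(n,[uv],.1,st)[0];d=(p1-p0)/np.linalg.norm(p1-p0)
        P=np.eye(3)-np.outer(d,d);A+=P;b+=P@p0
    X=np.linalg.solve(A,b)
    return X,[np.round(proj(n,X,st)[0]-uv,1) for n,uv in obs]
cen={}
box={'scene':(250,235,310,285),'side':(185,228,250,290),'wrist':(210,5,280,120)}
for n,im in ims.items():
    hsv=cv2.cvtColor(im,cv2.COLOR_BGR2HSV)
    m=cv2.inRange(hsv,(4,170,60),(20,255,255)); x0,y0,x1,y1=box[n]
    mm=np.zeros_like(m);mm[y0:y1,x0:x1]=m[y0:y1,x0:x1]
    ct=max(cv2.findContours(mm,cv2.RETR_EXTERNAL,cv2.CHAIN_APPROX_NONE)[0],key=cv2.contourArea)
    ap=cv2.approxPolyDP(ct,3,True).reshape(-1,2)
    print(n,'wedge',ap.tolist())
    print(cast(n,ap,.0015,st)[:,:2].round(4).tolist(),cast(n,ap,.02,st)[:,:2].round(4).tolist())
    rm=cv2.inRange(hsv,(0,150,50),(5,255,255))|cv2.inRange(hsv,(172,150,50),(180,255,255))
    bm=cv2.inRange(hsv,(105,120,50),(125,255,255))
    for nm,k in(('red',rm),('blue',bm)):
        for c in cv2.findContours(k,cv2.RETR_EXTERNAL,cv2.CHAIN_APPROX_NONE)[0]:
            if cv2.contourArea(c)>15: print(n,nm,cv2.contourArea(c),cv2.boundingRect(c),np.round(cv2.minAreaRect(c)[0],1))
for n in('scene','side'):
    x,y=(205,135) if n=='scene' else (225,130)
    cv2.imwrite(f'pics/st_{n}.png',cv2.resize(ims[n][y:y+130,x-40:x+150],None,fx=4.2,fy=4.2,interpolation=cv2.INTER_CUBIC))
```

```text
scene wedge [[269, 241], [257, 254], [291, 279], [305, 262]]
[[0.5921, 0.0566], [0.6353, 0.0602], [0.6314, 0.1534], [0.5796, 0.1493]] [[0.6017, 0.0644], [0.6437, 0.0679], [0.6399, 0.1586], [0.5894, 0.1547]]
scene red 25.0 (232, 218, 7, 6) [235.  220.5]
scene red 40.0 (223, 142, 13, 8) [228.9 144.4]
scene red 19.5 (197, 38, 5, 6) [199.   40.5]
scene red 35.5 (186, 32, 7, 8) [189.   35.5]
scene blue 68.5 (237, 146, 11, 10) [242.  150.5]
side wedge [[222, 236], [192, 270], [194, 276], [214, 286], [241, 246]]
[[0.6324, 0.0576], [0.6409, 0.1443], [0.6311, 0.1526], [0.5902, 0.1522], [0.5904, 0.0597]] [[0.6248, 0.0676], [0.6331, 0.152], [0.6236, 0.16], [0.5837, 0.1597], [0.5839, 0.0696]]
side red 35.0 (240, 193, 9, 7) [244. 196.]
side red 391.0 (338, 150, 43, 29) [358.9 163.8]
side blue 126.0 (343, 167, 15, 13) [350.5 173.5]
wrist wedge [[220, 15], [225, 114], [268, 114], [268, 15]]
[[0.5867, 0.1577], [0.5897, 0.0561], [0.6374, 0.056], [0.6366, 0.1575]] [[0.5886, 0.1538], [0.5914, 0.0571], [0.6368, 0.057], [0.6361, 0.1536]]
wrist red 791.5 (129, 324, 52, 23) [154.5 338.3]
wrist red 247.5 (250, 178, 19, 18) [259.  186.5]
```

Run:
```python
from h import *
im=cv2.imread('pics/wrist0.png');cv2.imwrite('pics/st_wrist.png',cv2.resize(im[160:360,70:350],None,fx=2.8,fy=2.8,interpolation=cv2.INTER_CUBIC))
```

```text
(no output)
```

View pics/st_side.png

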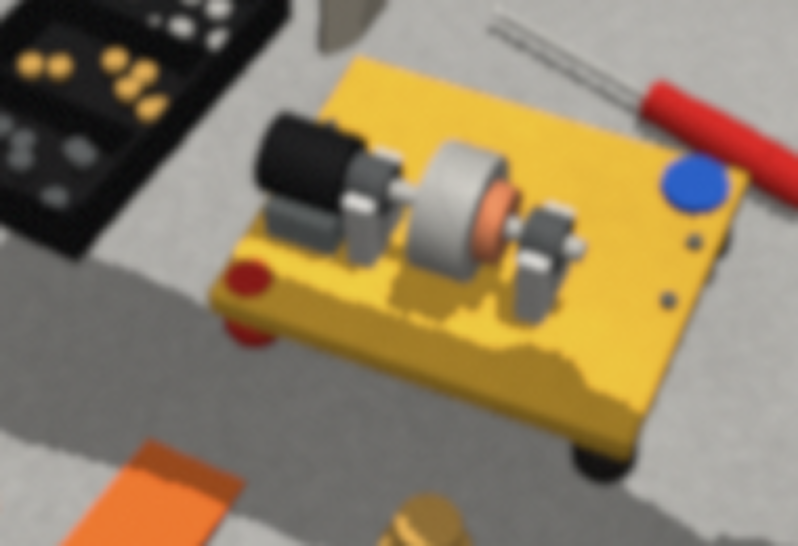

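View pics/st_wrist.png

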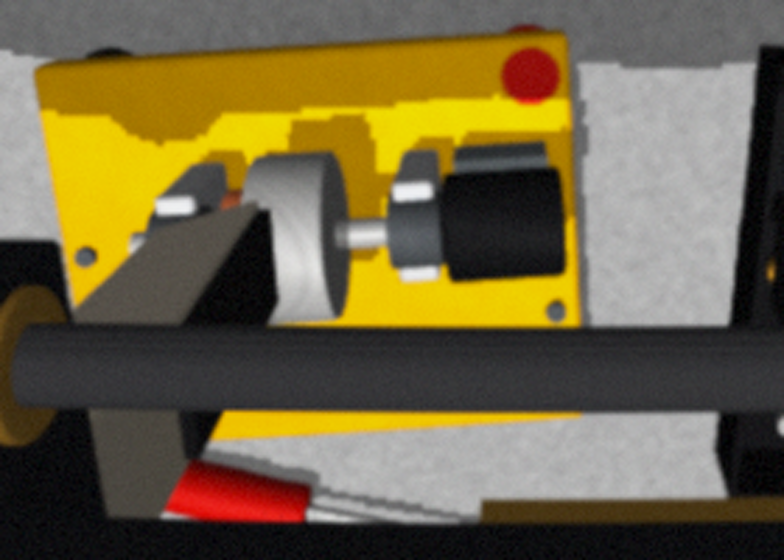

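View pics/st_scene.png

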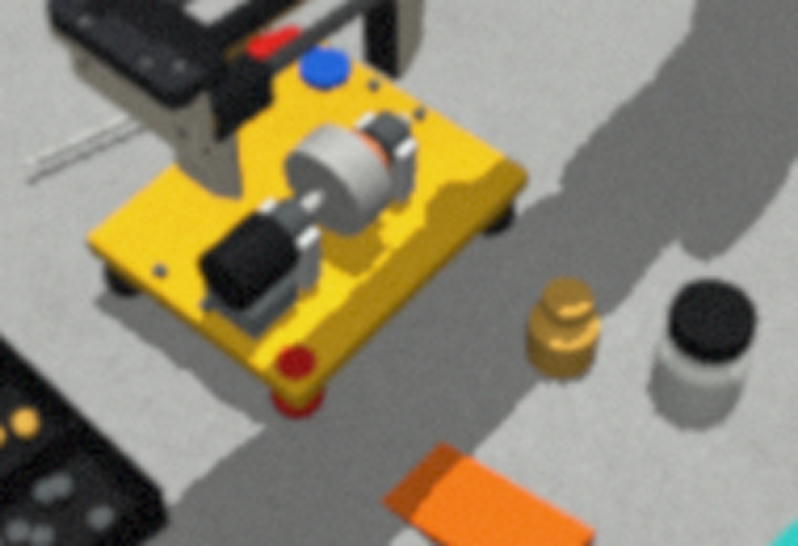

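```bash
cat >> h.py <<'E'
def tri(obs,st=None):
    A=np.zeros((3,3));b=np.zeros(3)
    for n,uv in obs:
        p0=cast(n,[uv],0,st)[0];p1=cast(n,[uv],.1,st)[0];d=(p1-p0)/np.linalg.norm(p1-p0)
        P=np.eye(3)-np.outer(d,d);A+=P;b+=P@p0
    X=np.linalg.solve(A,b)
    return X.round(4),[np.round(proj(n,X,st)[0]-uv,1) for n,uv in obs]
E
python3 - <<'E'
from h import *
st=arm.observe()
dot=tri([('scene',(235.3,220.8)),('side',(244,196)),('wrist',(259,186.5))],st);print(dot)
pad=tri([('scene',(242,150.5)),('side',(350.5,173.5))],st);print(pad)
v=dot[0]-pad[0];print(np.linalg.norm(v[:2]))
yaw=np.arctan2(v[1],v[0])-np.arctan2(125,165);print('yaw',yaw)
c,s=np.cos(yaw),np.sin(yaw);Rz=np.array([[c,-s],[s,c]])
o1=dot[0][:2]-Rz@[.085,.065];o2=pad[0][:2]-Rz@[-.080,-.06];print('origin',o1,o2)
for n in ('scene','side','wrist'):
  print(n,cast(n,[{'scene':(235.3,220.8),'side':(244,196),'wrist':(259,186.5)}[n]],.0445,st)[0].round(4))
E
```

```text
(array([ 0.6262, -0.0148,  0.0451]), [array([-0.5, -0.1]), array([-0.3,  0. ]), array([-1. , -0.6])])
(array([ 0.4679, -0.1478,  0.0629]), [array([-0.1, -0.1]), array([-0.1,  0.2])])
0.20675562870209846
yaw 0.05043153165634762
origin [ 0.54458473 -0.08400222] [ 0.54477368 -0.08384347]
scene [ 0.6254 -0.0142  0.0445]
side [ 0.626  -0.0155  0.0445]
wrist [ 0.6273 -0.0156  0.0445]
```

Stand: origin (0.5447,-0.0839), yaw 0.05; the dot and pad estimates agree to 0.2 mm, and their spacing is 206.8 mm against 207 expected. Wedge: thin edge at about (0.613,0.057), heel at about (0.613,0.157), length 100 mm. The foot is 13 mm off the wedge axis, so I'll approach from behind the heel on the heel→foot line (tool yaw -0.075) with the fingers shut.

```bash
python3 -m pendant '[[[60,-4,0,0,0,0,1],[120,-9,40,0,0,-0.075,1],[187,-14,80,0,0,-0.075,1],[187,-14,140,0,0,-0.075,1],[187,-14,190,0,0,-0.075,1],[187,-14,190,0,0,-0.075,1],[187,-14,190,0,0,-0.075,1],[187,-14,190,0,0,-0.075,1]]]' 20
python3 - <<'E'
from h import *
st=arm.observe();print(st['position'],st['ee_rot'],st['width'],st['force'],st['clock'])
for n in('scene','side','wrist'): save(n,n+'1.png')
a=cv2.imread('pics/side1.png')[150:320,120:320];cv2.imwrite('pics/side1c.png',cv2.resize(a,None,fx=3.5,fy=3.5))
E
```

```text
clock: 1.15
position: [0.6124, 0.1867, 0.2179]
ee_rot: [2.136, 2.3, 0.007]
force: [0.3, 0.3, 0.2]
width: 0.176
[0.61241371 0.18674896 0.21785228] [2.13626957 2.30024153 0.00658381] 0.17618843417867722 [0.27186842 0.34546418 0.18562797] 1.15
```

View pics/side1c.png

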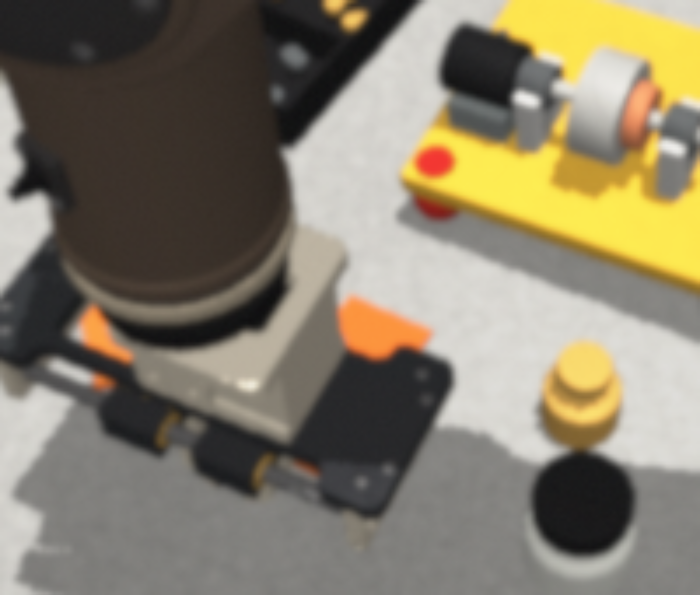

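View pics/scene1.png

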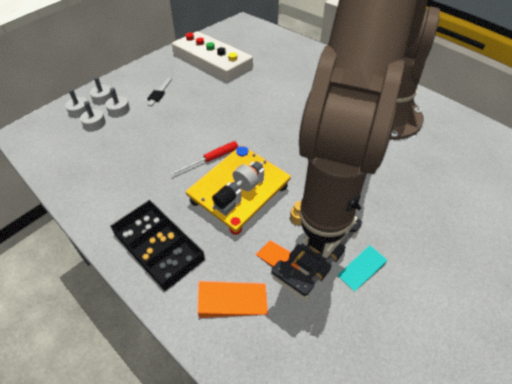

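View pics/wrist1.png

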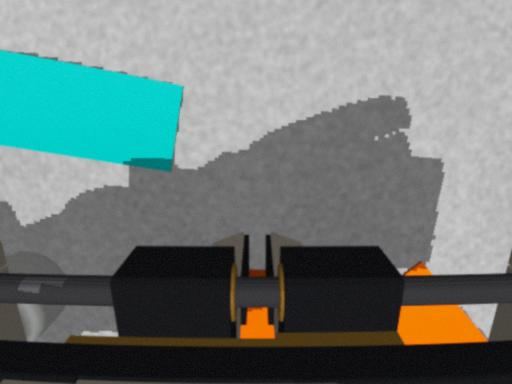

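Run:
```python
from h import *
st=arm.observe()
print(cast('wrist',[(257,270),(183,87),(172,170),(420,262)],.02,st).round(3))
Rt=R.from_rotvec(st['ee_rot']).as_matrix();P=np.array(st['position'])
print(Rt.round(3)); print([ (P+Rt@np.array(v)).round(4) for v in((0,0,.178),(-.0095,0,.178))], proj('wrist',P+Rt@[-.0095,0,.178],st),proj('wrist',P+Rt@[.0095,0,.178],st))
im=cv2.imread('pics/wrist1.png');m=cv2.inRange(cv2.cvtColor(im,cv2.COLOR_BGR2HSV),(4,170,60),(20,255,255))
print([ (r,int((m[r,235:285]>0).sum())) for r in range(255,345,4)])
```

```text
[[0.615 0.165 0.02 ]
 [0.57  0.265 0.02 ]
 [0.564 0.221 0.02 ]
 [0.711 0.176 0.02 ]]
[[-0.074  0.997  0.003]
 [ 0.997  0.074  0.001]
 [ 0.001  0.003 -1.   ]]
[array([0.6122, 0.187 , 0.0388]), array([0.613 , 0.1775, 0.0388])] [[255.64800847 265.64774958]] [[255.60317024 232.18050639]]
[(255, 0), (259, 0), (263, 0), (267, 4), (271, 22), (275, 24), (279, 5), (283, 4), (287, 3), (291, 4), (295, 4), (299, 4), (303, 4), (307, 18), (311, 29), (315, 28), (319, 27), (323, 24), (327, 34), (331, 35), (335, 43), (339, 47), (343, 46)]
```

Run:
```python
from h import *
im=cv2.imread('pics/wrist1.png');cv2.imwrite('pics/w1c.png',cv2.resize(im[210:384,170:350],None,fx=4,fy=3.4,interpolation=cv2.INTER_CUBIC))
st=arm.observe();print(cast('wrist',[(257,268),(257,307)],.0,st).round(4),proj('wrist',[(.613,.157,.02),(.613,.157,0.)],st))
```

```text
[[0.6155 0.155  0.    ]
 [0.6177 0.1252 0.    ]] [[253.23280622 281.15902526]
 [253.46086607 265.07404428]]
```

View pics/w1c.png

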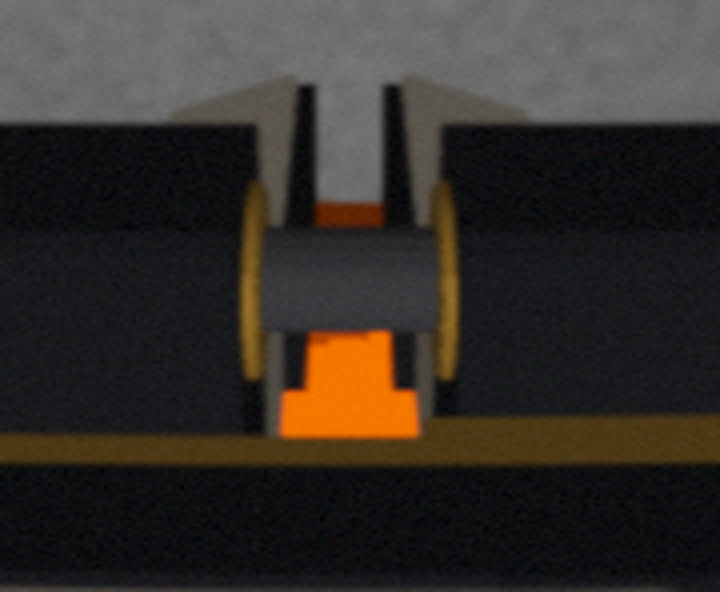

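```bash
python3 -m pendant '[[[0,0,15,0,0,0,1],[0,0,30,0,0,0,1],[0,0,30,0,0,0,1],[0,0,30,0,0,0,1]]]'
python3 - <<'E'
from h import *
st=arm.observe();print(st['position'],st['width'],st['force'])
E
```

```text
clock: 1.8
position: [0.611, 0.187, 0.1843]
ee_rot: [-2.136, -2.303, 0.001]
force: [0.4, -0.1, 1.1]
width: 0.003
[0.61098516 0.18695552 0.18433899] 0.0030031314266529907 [ 0.41917792 -0.13107982  1.09359697]
```

```bash
python3 -m pendant '[[[-8,0,0,0,0,0,1],[-14,0,0,0,0,0,1],[-18,0,0,0,0,0,1],[-22,0,0,0,0,0,1],[-26,0,0,0,0,0,1],[-30,0,0,0,0,0,1],[-34,0,0,0,0,0,1],[-38,0,0,0,0,0,1],[-42,0,0,0,0,0,1],[-46,0,0,0,0,0,1],[-50,0,0,0,0,0,1],[-54,0,0,0,0,0,1],[-54,0,0,0,0,0,1]]]'
python3 - <<'E'
from h import *
st=arm.observe()
for n in('scene','side'): save(n,n+'2.png')
a=cv2.imread('pics/side2.png')[150:300,140:320];b=cv2.imread('pics/scene2.png')[190:310,200:344]
cv2.imwrite('pics/c2.png',np.hstack([cv2.resize(a,(400,333)),cv2.resize(b,(400,333))]))
E
```

```text
clock: 3.42
position: [0.6151, 0.1325, 0.1847]
ee_rot: [2.137, 2.302, -0.001]
force: [0.1, 0.0, 0.8]
width: 0.006
```

View pics/c2.png

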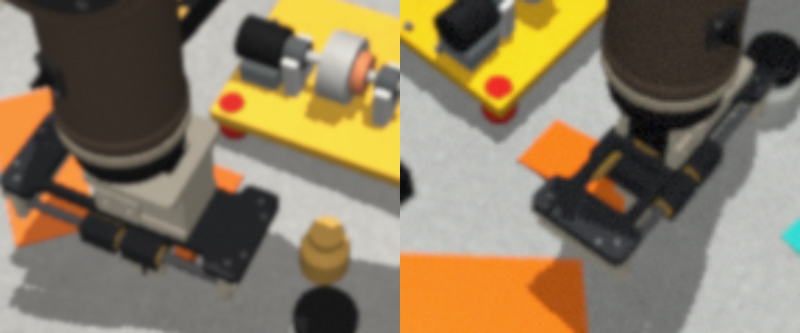

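Run:
```python
from h import *
im=cv2.imread('pics/scene2.png');hsv=cv2.cvtColor(im,cv2.COLOR_BGR2HSV)
m=cv2.inRange(hsv,(4,170,60),(20,255,255));m[:225]=0;m[275:]=0
ct=max(cv2.findContours(m,cv2.RETR_EXTERNAL,cv2.CHAIN_APPROX_NONE)[0],key=cv2.contourArea)
ap=cv2.approxPolyDP(ct,2.5,True).reshape(-1,2);print(ap.tolist());print(cast('scene',ap,.0015)[:,:2].round(4).tolist())
ap2=cast('scene',[(256.5,234),(242.5,247.6)],.0015);print(ap2.round(4),ap2.mean(0))
```

```text
[[256, 234], [243, 247], [259, 254], [270, 241]]
[[0.5982, 0.0225], [0.6433, 0.0253], [0.6323, 0.0634], [0.5906, 0.0582]]
[[0.5974 0.0233 0.0015]
 [0.6452 0.0256 0.0015]] [0.62127125 0.02446188 0.0015    ]
```

Thin edge is centred at (0.621,0.024) and aligned within about 2 mm of the foot line. I'll push on towards the foot, then go slowly.

```bash
python3 -m pendant '[[[-4,0,0,0,0,0,1],[-8,0,0,0,0,0,1],[-12,0,0,0,0,0,1],[-16,0,0,0,0,0,1],[-20,0,0,0,0,0,1],[-24,0,0,0,0,0,1],[-28,0,0,0,0,0,1],[-31,0,0,0,0,0,1],[-34,0,0,0,0,0,1],[-37,0,0,0,0,0,1],[-40,0,0,0,0,0,1],[-43,0,0,0,0,0,1],[-46,0,0,0,0,0,1],[-49,0,0,0,0,0,1],[-52,0,0,0,0,0,1],[-52,0,0,0,0,0,1]]]'
python3 - <<'E'
from h import *
st=arm.observe();print(st['position'],st['force'])
save('scene','scene3.png');save('side','side3.png')
a=cv2.imread('pics/side3.png')[150:300,140:320];b=cv2.imread('pics/scene3.png')[190:310,200:344]
cv2.imwrite('pics/c3.png',np.hstack([cv2.resize(a,(400,333)),cv2.resize(b,(400,333))]))
E
```

```text
clock: 5.52
position: [0.6189, 0.083, 0.1849]
ee_rot: [-2.134, -2.304, -0.003]
force: [0.1, 4.9, -0.7]
width: 0.002
[0.61891367 0.08297638 0.18488415] [ 0.0812804   4.87526081 -0.65897066]
```

View pics/c3.png

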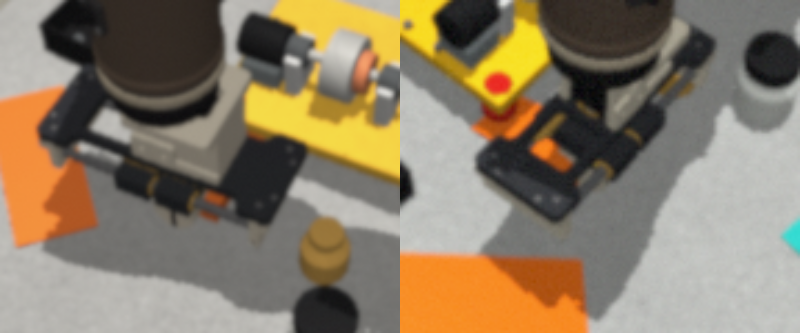

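```bash
python3 -m pendant '[[[-2,0,0,0,0,0,1],[-4,0,0,0,0,0,1],[-6,0,0,0,0,0,1],[-8,0,0,0,0,0,1],[-10,0,0,0,0,0,1],[-12,0,0,0,0,0,1],[-14,0,0,0,0,0,1],[-16,0,0,0,0,0,1],[-16,0,0,0,0,0,1]]]'
```

```text
clock: 6.75
position: [0.62, 0.0669, 0.1848]
ee_rot: [-2.134, -2.304, -0.002]
force: [0.2, 4.9, -0.3]
width: 0.005
```

```bash
python3 -m pendant '[[[-1,0,0,0,0,0,1],[-2,0,0,0,0,0,1],[-3,0,0,0,0,0,1],[-4,0,0,0,0,0,1],[-4,0,0,0,0,0,1]]]'; python3 -m pendant '[[[-1,0,0,0,0,0,1],[-1,0,0,0,0,0,1]]]'
```

```text
clock: 7.38
position: [0.6203, 0.0631, 0.1848]
ee_rot: [-2.134, -2.304, -0.003]
force: [-0.4, 4.9, -0.4]
width: 0.004
clock: 7.62
position: [0.6204, 0.0621, 0.1848]
ee_rot: [-2.134, -2.304, -0.003]
force: [-0.3, 5.8, -0.4]
width: 0.004
```

```bash
python3 -m pendant '[[[-1,0,0,0,0,0,1],[-1,0,0,0,0,0,1]]]'; python3 -m pendant '[[[-1,0,0,0,0,0,1],[-1,0,0,0,0,0,1]]]'
```

```text
clock: 7.88
position: [0.6205, 0.0611, 0.1848]
ee_rot: [-2.134, -2.304, -0.003]
force: [-0.6, 4.8, -0.7]
width: 0.005
clock: 8.12
position: [0.6206, 0.0601, 0.1848]
ee_rot: [-2.134, -2.304, -0.003]
force: [-0.2, 4.7, -0.1]
width: 0.005
```

```bash
python3 -m pendant '[[[-1,0,0,0,0,0,1],[-1,0,0,0,0,0,1]]]'; python3 -m pendant '[[[-1,0,0,0,0,0,1],[-1,0,0,0,0,0,1]]]'
```

```text
clock: 8.38
position: [0.6206, 0.0591, 0.1848]
ee_rot: [-2.134, -2.304, -0.003]
force: [-0.8, 5.2, -0.3]
width: 0.008
clock: 8.62
position: [0.6207, 0.0581, 0.1848]
ee_rot: [-2.134, -2.304, -0.003]
force: [-0.3, 5.3, -0.2]
width: 0.008
```

```bash
python3 -m pendant '[[[-1,0,0,0,0,0,1],[-1,0,0,0,0,0,1]]]'; python3 -m pendant '[[[-1,0,0,0,0,0,1],[-1,0,0,0,0,0,1]]]'
python3 - <<'E'
from h import *
save('side','side4.png');save('scene','scene4.png')
a=cv2.imread('pics/side4.png')[130:260,230:400];b=cv2.imread('pics/scene4.png')[130:260,170:340]
cv2.imwrite('pics/c4.png',np.hstack([cv2.resize(a,(400,306)),cv2.resize(b,(400,306))]))
E
```

```text
clock: 8.88
position: [0.6207, 0.0577, 0.1848]
ee_rot: [-2.133, -2.304, -0.003]
force: [-0.7, 7.7, -1.2]
width: 0.003
clock: 9.12
position: [0.6208, 0.0573, 0.1848]
ee_rot: [-2.132, -2.304, -0.004]
force: [0.1, 9.3, -0.6]
width: 0.002
```

View pics/c4.png

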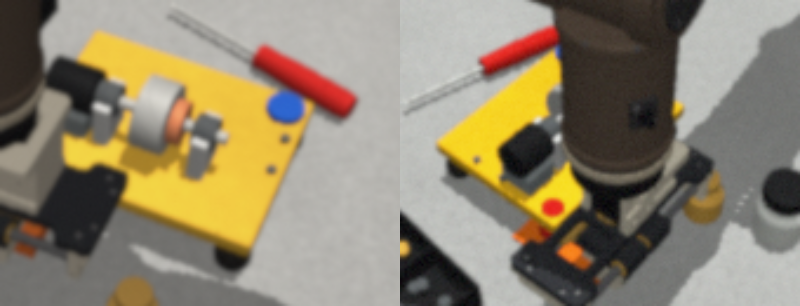

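Resistance is now rising, so the level stop has been reached. I'll firm it up a little.

```bash
python3 -m pendant '[[[-1,0,0,0,0,0,1],[-2,0,0,0,0,0,1],[-2,0,0,0,0,0,1]]]';python3 -m pendant '[[[-1,0,0,0,0,0,1],[-2,0,0,0,0,0,1],[-2,0,0,0,0,0,1]]]'
```

```text
clock: 9.6
position: [0.6208, 0.0567, 0.1848]
ee_rot: [-2.13, -2.305, -0.006]
force: [-1.0, 13.3, -0.9]
width: 0.007
clock: 9.98
position: [0.6208, 0.0561, 0.1848]
ee_rot: [-2.128, -2.305, -0.008]
force: [-1.6, 17.0, -1.1]
width: 0.004
```

```bash
python3 -m pendant '[[[4,0,0,0,0,0,1],[12,0,0,0,0,0,1],[30,0,0,0,0,0,1],[55,0,0,0,0,0,1],[75,0,-20,0,0,0,1],[85,0,-70,0,0,0,1],[85,0,-130,0,0,0,1],[85,0,-190,0,0,0,1],[85,0,-190,0,0,0,1],[85,0,-190,0,0,0,1],[85,0,-190,0,0,0,1]]]'
python3 - <<'E'
from h import *
st=arm.observe();print(st['position'],st['force'])
for n in ('side','scene','wrist'): save(n,n+'5.png')
a=cv2.imread('pics/side5.png')[130:270,190:390];b=cv2.imread('pics/scene5.png')[130:270,160:360]
cv2.imwrite('pics/c5.png',np.vstack([cv2.resize(x,(428,300),interpolation=cv2.INTER_CUBIC) for x in (a,b)]))
E
```

```text
clock: 11.35
position: [0.6144, 0.1353, 0.373]
ee_rot: [-2.135, -2.302, 0.004]
force: [0.2, -0.3, -0.1]
width: 0.007
[0.61437123 0.13528392 0.37295958] [ 0.22256665 -0.29585626 -0.14683534]
```

View pics/c5.png

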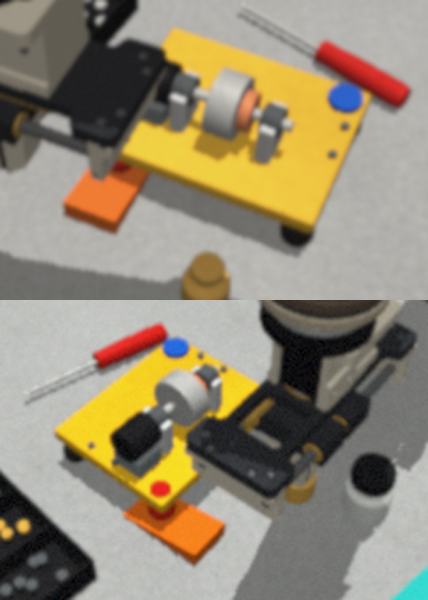

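View pics/wrist5.png

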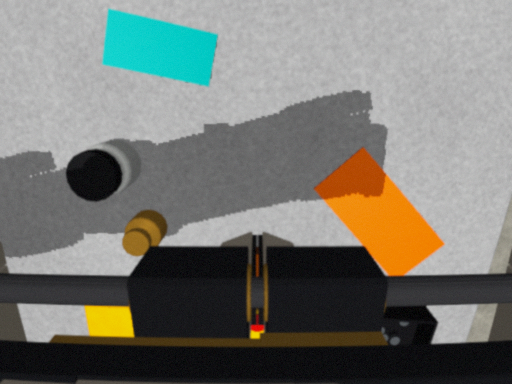

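The wedge sits under the red foot (scene dot about 235,219) and nothing else has moved. Now to measure the pad and the dot height.

Run:
```python
from h import *
st=arm.observe()
ims={n:cv2.imread(f'pics/{n}5.png') for n in('scene','side')}
P={}
for n,im in ims.items():
    hsv=cv2.cvtColor(im,cv2.COLOR_BGR2HSV)
    rm=cv2.inRange(hsv,(0,170,150),(4,255,255))|cv2.inRange(hsv,(174,170,150),(180,255,255))
    bm=cv2.inRange(hsv,(105,120,50),(125,255,255))
    om=cv2.inRange(hsv,(6,170,60),(18,255,255))
    for nm,k in(('red',rm),('blue',bm),('orange',om)):
        for c in cv2.findContours(k,cv2.RETR_EXTERNAL,cv2.CHAIN_APPROX_NONE)[0]:
            if cv2.contourArea(c)>15: print(n,nm,cv2.contourArea(c),cv2.boundingRect(c),np.round(cv2.minAreaRect(c)[0],1), cv2.approxPolyDP(c,2.5,True).reshape(-1,2).tolist() if nm=='orange' else '')
```

```text
scene red 24.5 (231, 215, 8, 6) [234.5 217.5] 
scene red 164.5 (205, 142, 32, 18) [220.6 150.1] 
scene red 16.5 (186, 33, 7, 4) [189.   34.5] 
scene blue 61.0 (237, 148, 11, 8) [242.  151.5] 
scene orange 2092.5 (198, 282, 69, 35) [232. 299.] [[199, 283], [200, 316], [266, 313], [264, 284]]
scene orange 664.0 (219, 223, 45, 30) [241.4 232.9] [[219, 229], [250, 252], [263, 238], [263, 234], [243, 223], [235, 229], [225, 223]]
scene orange 53.5 (230, 214, 10, 8) [234.5 217.5] [[230, 216], [232, 221], [239, 219], [236, 214]]
side red 273.0 (339, 150, 42, 27) [359.4 162.8] 
side blue 125.0 (344, 169, 15, 13) [351. 175.] 
side orange 619.5 (221, 204, 38, 33) [239.  218.4] [[258, 209], [246, 204], [249, 208], [238, 215], [230, 211], [221, 228], [243, 236]]
side orange 2123.5 (135, 190, 48, 70) [157.5 224.6] [[167, 190], [135, 198], [148, 259], [182, 250]]
```

Run:
```python
from h import *
print(tri([('scene',(242,151.5)),('side',(351,175))]))
print([cast('scene',[(234.5,218)],z)[0].round(4) for z in(.045,.052)])
pad=tri([('scene',(242,151.5)),('side',(351,175))])[0]
st=arm.observe();print(st['position'],st['ee_rot'],(np.r_[pad[:2],.3]-st['position']).round(4))
Rt=R.from_rotvec(st['ee_rot']).as_matrix();print('tool shift',Rt.T@(np.array([pad[0],pad[1],.058+.178+.03])-st['position']))
jaw=np.array([.6,-.8,0]);a=.05;jaw=R.from_rotvec([0,0,a]).apply(jaw);print('jaw ang',np.arctan2(jaw[1],jaw[0])-np.arctan2(Rt[1,1],Rt[0,1]))
```

```text
(array([ 0.4666, -0.1493,  0.0578]), [array([-0.1, -0.1]), array([-0.1,  0.2])])
[array([ 0.6214, -0.0206,  0.045 ]), array([ 0.625 , -0.0167,  0.052 ])]
[0.61468846 0.13512357 0.37337814] [-2.13595151 -2.30219386  0.00310527] [-0.1481 -0.2844 -0.0734]
tool shift [-0.2724938  -0.16871123  0.10789196]
jaw ang -0.9521748850577618
```

Pad top is at 57.8 mm (58 expected when level) and the dot is consistent with z = 52 mm, so the deck is level. I'll move above the pad, with the jaw axis turned so that the gripper body clears the rotor.

```bash
python3 -m pendant '[[[-40,-25,0,0,0,0.15,1],[-90,-56,0,0,0,0.3,1],[-140,-87,0,0,0,0.45,1],[-190,-118,0,0,0,0.6,1],[-235,-146,0,0,0,0.8,1],[-272,-169,0,0,0,0.95,1],[-272,-169,0,0,0,0.95,1],[-272,-169,50,0,0,0.95,1],[-272,-169,95,0,0,0.95,1],[-272,-169,95,0,0,0.95,1],[-272,-169,95,0,0,0.95,1]]]'
python3 - <<'E'
from h import *
st=arm.observe();print(st['position'],st['ee_rot'],st['joints'].round(2),st['force'])
Rt=R.from_rotvec(st['ee_rot']).as_matrix();print((st['position']+Rt@[0,0,.178]).round(4),Rt.T@(np.array([.467,-.1485,.058])-(st['position']+Rt@[0,0,.178])))
save('side','side6.png');save('scene','scene6.png')
a=cv2.imread('pics/side6.png')[100:260,200:420];b=cv2.imread('pics/scene6.png')[80:240,150:370]
cv2.imwrite('pics/c6.png',np.vstack([cv2.resize(x,(412,300),interpolation=cv2.INTER_CUBIC) for x in (a,b)]))
E
```

```text
clock: 12.88
position: [0.4675, -0.1486, 0.2808]
ee_rot: [2.953, 1.072, 0.001]
force: [0.7, -0.1, 0.6]
width: 0.005
[ 0.46749864 -0.14856303  0.28075341] [2.95259768e+00 1.07221345e+00 1.04828709e-03] [ 0.03  0.37  0.22  2.05 -0.12  0.73 -0.55] [ 0.70669411 -0.10018019  0.61128451]
[ 0.4676 -0.1486  0.1028] [-0.00045599 -0.00048998  0.04475297]
```

View pics/c6.png

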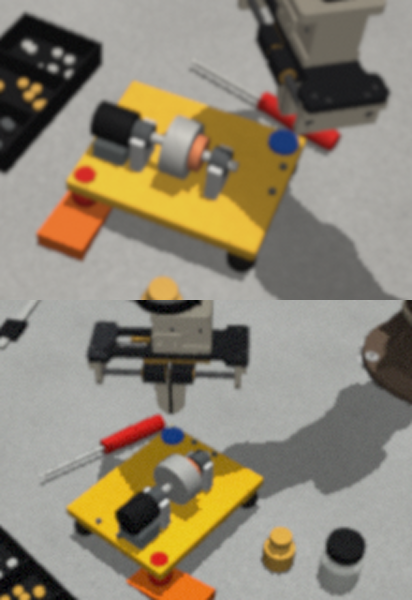

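Fingers are above the pad, clear of the rotor and screwdriver. Descending.

```bash
python3 -m pendant '[[[0,0,15,0,0,0,1],[0,0,28,0,0,0,1],[0,0,36,0,0,0,1],[0,0,40,0,0,0,1],[0,0,40,0,0,0,1]]]'; python3 -m pendant '[[[0,0,1,0,0,0,1],[0,0,2,0,0,0,1],[0,0,3,0,0,0,1],[0,0,3,0,0,0,1]]]'
```

```text
clock: 13.6
position: [0.4667, -0.1488, 0.2394]
ee_rot: [-2.953, -1.071, 0.001]
force: [-0.3, -0.2, 0.0]
width: 0.006
clock: 14.1
position: [0.4667, -0.1487, 0.2367]
ee_rot: [-2.953, -1.071, -0.0]
force: [-1.1, 0.1, -1.1]
width: 0.01
```

```bash
python3 -m pendant '[[[0,0,1,0,0,0,1],[0,0,2,0,0,0,1],[0,0,2,0,0,0,1]]]'; python3 -m pendant '[[[0,0,1,0,0,0,1],[0,0,2,0,0,0,1],[0,0,2,0,0,0,1]]]'
```

```text
clock: 14.48
position: [0.4668, -0.1488, 0.2347]
ee_rot: [2.953, 1.071, 0.0]
force: [0.0, -0.9, 2.3]
width: 0.002
clock: 14.85
position: [0.4668, -0.1488, 0.2328]
ee_rot: [2.953, 1.071, 0.0]
force: [-1.1, -0.3, 4.1]
width: 0.008
```

```bash
python3 -m pendant '[[[0,0,1,0,0,0,1],[0,0,1,0,0,0,1]]]'; python3 -m pendant '[[[0,0,1,0,0,0,1],[0,0,1,0,0,0,1],[0,0,1,0,0,0,1]]]'
```

```text
clock: 15.1
position: [0.4668, -0.1488, 0.2322]
ee_rot: [2.953, 1.071, 0.001]
force: [-2.2, 0.5, 11.9]
width: 0.003
clock: 15.48
position: [0.4668, -0.1489, 0.232]
ee_rot: [2.954, 1.071, 0.002]
force: [-6.0, 1.2, 25.6]
width: 0.007
```

Pad went solid with no further sink (0.2 mm for +14 N), so the deck doesn't rock. Releasing, retreating and verifying.

```bash
python3 -m pendant '[[[0,0,0,0,0,0,1],[0,0,-3,0,0,0,1],[0,0,-10,0,0,0,1],[0,0,-50,0,0,0,1],[0,0,-110,0,0,0,1],[-40,0,-170,0,0,0,1],[-40,0,-170,0,0,0,1],[-40,0,-170,0,0,0,1],[-40,0,-170,0,0,0,1]]]'
python3 - <<'E'
from h import *
st=arm.observe();print(st['position'],st['force'],abs(st['dq']).max())
B={}
for n in ('side','scene'):
    im=save(n,n+'7.png');hsv=cv2.cvtColor(im,cv2.COLOR_RGB2HSV)
    c=max(cv2.findContours(cv2.inRange(hsv,(105,120,50),(125,255,255)),0,1)[0],key=cv2.contourArea)
    rm=cv2.inRange(hsv,(0,170,100),(4,255,255))
    print(n,cv2.minAreaRect(c)[0],[ (cv2.boundingRect(k),np.round(cv2.minAreaRect(k)[0],1)) for k in cv2.findContours(rm,0,1)[0] if 15<cv2.contourArea(k)<60])
    B[n]=cv2.minAreaRect(c)[0]
print(tri(list(B.items())))
a=cv2.imread('pics/side7.png');b=cv2.imread('pics/scene7.png')
cv2.imwrite('pics/c7.png',np.hstack([cv2.resize(x,(400,300)) for x in (a,b)]))
E
```

```text
clock: 16.6
position: [0.4361, -0.1736, 0.3993]
ee_rot: [-2.951, -1.072, 0.003]
force: [1.0, -0.3, 0.2]
width: 0.005
[ 0.43611388 -0.17360464  0.39927591] [ 0.95214653 -0.29302621  0.23367032] 0.009576519814363913
side (351.0, 175.5) [((241, 190, 9, 6), array([245. , 192.5]))]
scene (242.0, 152.0) [((231, 215, 8, 6), array([234.5, 217.5])), ((186, 33, 7, 5), array([189.,  35.]))]
(array([ 0.4665, -0.1496,  0.0559]), [array([-0.1,  0.2]), array([-0.1, -0.2])])
```

View pics/c7.png

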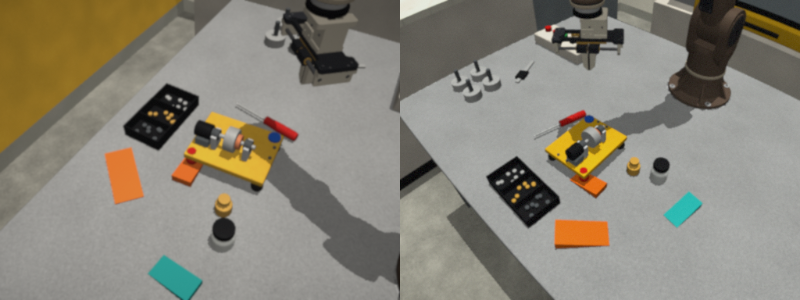

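View pics/side7.png

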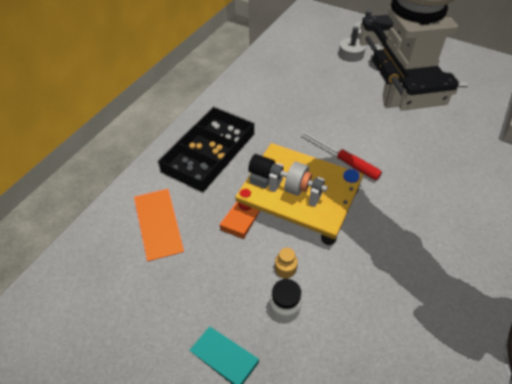

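Run:
```python
from h import *
print('dot',tri([('scene',(234.5,218)),('side',(245,193))]))
for n,box in(('side',(215,200,265,240)),('scene',(215,222,268,256))):
    im=cv2.imread(f'pics/{n}7.png');hsv=cv2.cvtColor(im,cv2.COLOR_BGR2HSV);m=cv2.inRange(hsv,(4,170,60),(20,255,255))
    x0,y0,x1,y1=box;mm=np.zeros_like(m);mm[y0:y1,x0:x1]=m[y0:y1,x0:x1]
    c=max(cv2.findContours(mm,0,1)[0],key=cv2.contourArea);ap=cv2.approxPolyDP(c,2.5,True).reshape(-1,2)
    print(n,ap.tolist(),cast(n,ap,0)[:,:2].round(3).tolist(),cast(n,ap,.02)[:,:2].round(3).tolist())
```

```text
dot (array([ 0.6248, -0.0171,  0.0519]), [array([-0.1, -0.1]), array([-0.1,  0.2])])
side [[237, 200], [221, 228], [243, 236], [260, 209]] [[0.652, -0.031], [0.644, 0.042], [0.599, 0.038], [0.601, -0.033]] [[0.643, -0.017], [0.636, 0.053], [0.591, 0.049], [0.594, -0.02]]
scene [[219, 229], [250, 252], [263, 238], [263, 234], [242, 222], [236, 228], [226, 222]] [[0.646, -0.05], [0.641, 0.045], [0.595, 0.041], [0.587, 0.033], [0.595, -0.025], [0.617, -0.023], [0.621, -0.052]] [[0.654, -0.038], [0.65, 0.054], [0.605, 0.05], [0.597, 0.042], [0.605, -0.014], [0.626, -0.013], [0.63, -0.041]]
```

Dot top is at 51.9 mm (52 when level), the thin edge (y about -0.051) is about 34 mm past the foot, and the arm is clear. Handing in.

```bash
python3 -c "
from cell import arm
print(arm.sign_off(), arm.observe()['clock'])"
```

```text
the job is handed in; nothing more can be done
the job is handed in; nothing more can be done
```

I pushed the small orange wedge thin edge first under the red foot until the deck was level, then proved it on the blue pad, and handed the job in at about 17 s. I used closed fingers throughout and never gripped anything.

- **Push:** it took about 5 N while the foot climbed. Resistance then rose steeply, and I stopped at 17 N.
- **Press on the pad:** the pad gave about 4 mm and then went solid. From 12 N to 26 N the fingers sank only 0.2 mm more, so the deck no longer rocks.
- **After backing off:** the deck's red dot measured 51.9 mm above the bench, against 52 mm when level. The thin edge is about 34 mm past the foot. The arm is clear of everything, with the force reading about zero. The other things look unmoved in the images.
- **One disagreement:** the pad top read 57.8 mm before the press and 55.9 mm after, against 58 mm expected. That is a half-pixel shift in each view, within the 2 mm calibration. The dot's position in the scene image did not change.

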